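Hold a finished painting up to the studio's record camera

ROBOT

A 7-joint arm with a two-finger parallel gripper is mounted at the origin on the work surface. World frame = base frame: x ahead of the robot, y to its left, z up, the work surface at z = 0. Lengths are in mm, angles in degrees, forces in N, time in s.
With the tool pointing down it reaches from about 400 to 875 mm from the base axis. Payload 6.5 kg.
Tool frame: the origin (TCP) lies at the very end of the fingers, on their centre line; the grasp point (between the pads) lies 19 mm behind it; z points along the fingers, x is the direction in which the jaws open and shut, and the axes are right-handed (so a half turn about z gives the same grasp; the last joint's range is limited). The gripper opens to 85 mm and grips with 20 to 120 N. Pads are 22 mm wide; open, the fingers measure 114 mm over their backs; the gripper's body (76 mm by 85 mm) begins 54 mm behind the grasp point. The pads swing forward as they close: fully open they stand 13 mm farther back than shut.
Start: joints at [-69.626, 30.733, -0.252, 88.115, 0.149, 61.152, -4.079], TCP at [266.107, 593.024, 231.29] pointing down, gripper open.
Joint ranges: [-154.64, 154.64], [-21.42, 123.67], [-72.66, 72.17], [13.99, 137.28], [-74.86, 254.86], [10.95, 109.41], [-158.01, 158.01]. Speed limits (degrees/s): [136.94, 136.94, 180, 180, 180, 180, 180].

INTERFACE

Orientations are given as [roll, pitch, yaw] about the fixed x, y, z axes, in that order (R = Rz(yaw) Ry(pitch) Rx(roll)).
In Python, from plant import robot, cams, nets gives the robot as it stands. Calls block until the motion is done:
- robot.move_ptp(position, orientation): joint-space move of the TCP to a pose.
- robot.move_linear(position, frame=None, max_speed=150, force_limit=None): straight line of the TCP; frame=None keeps the orientation; max_speed is the mean speed in mm/s. With force_limit (N) it stops when the force on the tool has changed by that much, and returns True; else False.
- robot.move_joints(angles): joint-space move.
- robot.gripper_open() and robot.close_gripper(effort=None): open the fingers fully, or close them until they stop; effort is the grip in N (None keeps the last).
- robot.pause(seconds).
- robot.ik(position, orientation): joint angles nearest the present ones, or None.
- robot.state(): the state.
- cams.get_image(name): name is "scene" or "top" or "wrist"; returns the picture (384x512x3 uint8, blue, green, red); there is no depth.
- cams.calibration(name): a dict with "fov_y" (degrees; the focal length in pixels is half the picture's height over the tangent of half this angle, whatever the lens; pixels are square), "cx", "cy" (the principal point, pixels), "dist" ([k1, k2, p1, p2, k3] as OpenCV has them; the pictures are not rectified), "rvec" (rotation vector, rad) and "tvec" (3), from world to camera coordinates, as OpenCV has them; the wrist camera has in their place "T_tool_cam" (4x4, takes a point from camera to tool coordinates, whose origin is the TCP and whose axes are the tool frame's). Camera axes: x right, y down, z forward; pixel columns grow to the right and rows downward; lengths in mm; the calibration is good to about 2 mm. A picture is of the moment at which its call begins: read the wrist's pose just before it. calibration takes no time and is no camera call.
A pose or a line that the arm cannot do raises robot.MotionError and nothing moves.
- robot.finish_job(): hands the job in, once; it reports no verdict.
Trained networks look in the newest picture that a camera, given by its name, has taken for a name from the list of things; names that differ only in an ending like _2 or _b are one class to them, and where a whole thing is asked for, a point or a joint stands for the part that bears it (a point fixed in the world has none). Each returns a list of dicts, best first, with "confidence" (0 to 1); they miss things now and then, are a little off and sometimes report something else, mostly with a low value. They report only what shows in the picture. A call takes as long as a camera call. They do not tell look-alikes from the thing itself.
- nets.trace(target, camera): "mask" (384x512 bool, what is visible of it) and "bbox" ([left, top, right, bottom] in pixels, round what is visible of it).
The state is a dict: "t": time; "joint_pos": joint angles; "qvel": joint speeds; "effort": joint torques, N m; "tcp_pos": TCP position; "orientation": TCP orientation; "wrist_force": force on the tool from outside, world axes, zero at the start; "wrist_torque": the same for the moment, N m; "finger_gap": finger opening in mm.
Only numpy, scipy, OpenCV 4.12 (cv2) and the standard library are available. Lean on these libraries where they do the work, as an engineer would, in place of code of your own. Each camera call takes 0.05 s, during which the arm holds its last target. There are 200 camera calls.

TASK

Take the small orange painting out of the drying rack by its wooden holding tab and hold it up for its record photograph: right way up, painted face square to the lens (lean it back to match the camera's downward tilt), the middle of the picture on the lens axis, and the painted face 15 cm in front of the lens. Do not grip or press the picture itself with the fingers, do not bump the camera, and leave the other paintings and paints as they stand. Finish while still holding the painting there, motionless in the air.

Things in the scene. Friction and masses are not known exactly. Their poses are not given: they have to be found in the camera images.
- orange_canvas: painting to present: stiff mini canvas 18 (thick, x) x 120 (y) x 90 (high, z) mm, orange with a blue band at its foot, brown animals and dots, about 110 g. A bare wood tab 14 (x) x 50 (y) mm stands 50 mm up from the middle of its top edge. Origin: centre of the underside; z up the picture, +x out of the painted face (back: brown board). Starts in a rack slot, underside 12 mm above the table
- orange_canvas_picture: the 18 x 120 x 90 mm picture part of the orange painting, without the tab; same origin and axes as orange_canvas. The fingers must not grip or press it
- orange_tab (a point): a point inside the tab, on its centre plane, 30 mm above the picture's top edge and 20 mm below the tab's top end (120 mm above the painting's underside): a good place to grasp, the fingers closing along the painting's x axis across the 14 mm; axes as orange_canvas
- orange_face (a point): centre of the painted face of the orange painting: 9 mm out along its x and 45 mm above its underside, so 75 mm below orange_tab; axes as orange_canvas
- orange_gaze (a point): an imaginary point 100 mm straight out from the middle of the painted face; axes as orange_canvas
- camera_lens (a point): centre of the front glass of the black lens, barrel 66 mm across. The camera looks along -x of this frame; +z is up in its picture. Rightly presented, the painting's axes are parallel to these (x with x, z with z) and orange_face is at (-0.150, 0, 0) m in this frame. The camera body, 120 mm wide and 78 mm high (a 16 mm hump on top), begins 72 mm behind the glass
- camera_head (a joint): downward tilt of the camera in rad: 0 looks level, 0.4 looks 0.4 rad below level; the hinge is level, 85 mm behind the glass on the lens axis, 250 mm above the table. It is stiff and stays as set; leave it alone
- camera: the camera's stand: fixed round steel foot 130 mm across with a column; it carries the camera. Origin: centre of the foot's underside, straight below the tilt hinge; at tilt 0 the lens looks along its -x
- rack: fixed wooden drying rack, base 215 (x) x 140 (y) x 12 mm; slots along its y at x = -70, 0 and +70 mm, each 21 mm wide between rails whose tops are 34 mm above the table; a painting stands in each, face to the rack's +x, and comes straight up. Which painting is in which slot varies. Origin: centre of the underside
- green_canvas: another painting like the orange one, same size and tab, green with yellow dots; leave it standing. Origin: centre of the underside
- plum_canvas: another painting like the orange one, same size and tab, dark plum with a white ring and dots; leave it standing. Origin: centre of the underside
- paint_bottle: white closed paint bottle with a blue cap, 48 mm in diameter, 120 mm high; leave it standing. Origin: centre of the underside
- paint_tub: small white paint tub filled with red, 68 mm in diameter, 38 mm high; leave it standing. Origin: centre of the underside
Mind the look-alikes: they are no part of the job. There is more than one size of the orange_canvas; the job needs the largest.

How it is judged:
By the outcome, as a careful person would: the job done as asked, in the order asked, and still so for the second after the job is handed in, while the arm keeps its last pose, push and grip.
It also fails if it takes over 35 s, if anything falls off the work surface, if the arm or the gripper's body presses on something with over 40 N, if the wrist force passes 120 N, or if a joint passes its speed limit or range.

## Working session

There is one attempt and no reset: what is moved stays moved. The work goes in short steps, each a Python script; the robot and the scene stay as the last script left them, time stands still between calls to the robot, and variables do not carry over. Pictures are saved under pics/ and viewed, about 8 in all and at most 12, crops included, and the job is handed in when it is done.

```bash
ls; mkdir -p pics; python3 - <<'E'
from plant import robot,cams,nets
import cv2,numpy as np
a=cams.get_image("scene");b=cams.get_image("top")
cv2.imwrite("pics/s.png",a);cv2.imwrite("pics/t.png",b)
for c in("scene","top","wrist"):print(c,cams.calibration(c))
print(robot.state())
for c in("scene","top"):
  for n in("orange_canvas","camera_lens","camera_head","rack","green_canvas","plum_canvas","paint_bottle","paint_tub"):
    print(c,n,[(np.round(d["bbox"]).tolist(),round(d["confidence"],2)) for d in nets.trace(n,c)])
print(robot.state()["t"])
E
```

```text
pics
scene {'fov_y': 52.95302769001312, 'cx': 257.6630949147206, 'cy': 191.72165053341462, 'dist': array([-0.08442358,  0.        ,  0.        ,  0.        ,  0.        ]), 'rvec': array([ 2.40752209,  0.6383249 , -0.21944671]), 'tvec': array([-508.5897133 , -103.62133017, 1598.96916333])}
top {'fov_y': 43.323454851864675, 'cx': 255.5632442882225, 'cy': 188.19891648224396, 'dist': array([-0.09206758,  0.        ,  0.        ,  0.        ,  0.        ]), 'rvec': array([ 2.11054219, -2.10277696,  0.21824412]), 'tvec': array([  19.17247493,  565.5223433 , 1685.74671763])}
wrist {'fov_y': 65.06939699284469, 'cx': 250.83707669218285, 'cy': 196.12049725542457, 'dist': array([-0.03373153,  0.        ,  0.        ,  0.        ,  0.        ]), 'T_tool_cam': array([[ 9.99999771e-01, -4.12384163e-04,  5.35729164e-04,
         4.69237197e-01],
       [ 2.25908725e-04,  9.50695667e-01,  3.10125293e-01,
        -7.95067924e+01],
       [-6.37206154e-04, -3.10125101e-01,  9.50695543e-01,
        -1.42045993e+02],
       [ 0.00000000e+00,  0.00000000e+00,  0.00000000e+00,
         1.00000000e+00]])}
[... 1182 characters left out ...]
0, 232.0], 0.86)]
scene paint_tub [([225.0, 180.0, 245.0, 196.0], 0.6)]
top orange_canvas [([325.0, 245.0, 350.0, 255.0], 0.66), ([326.0, 204.0, 361.0, 223.0], 0.63), ([313.0, 167.0, 346.0, 192.0], 0.63), ([373.0, 215.0, 403.0, 230.0], 0.48)]
top camera_lens [([106.0, 150.0, 150.0, 190.0], 0.61), ([230.0, 130.0, 244.0, 151.0], 0.52)]
top camera_head [([106.0, 150.0, 149.0, 191.0], 0.93), ([305.0, 169.0, 362.0, 234.0], 0.25)]
top rack [([305.0, 170.0, 361.0, 233.0], 0.66)]
top green_canvas [([317.0, 186.0, 352.0, 212.0], 0.81)]
top plum_canvas [([313.0, 170.0, 349.0, 188.0], 0.76)]
top paint_bottle [([229.0, 130.0, 246.0, 151.0], 0.45)]
top paint_tub [([221.0, 217.0, 238.0, 236.0], 0.52)]
0.9
```

View pics/s.png

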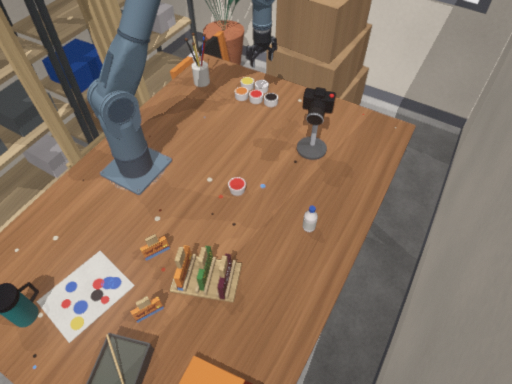

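View pics/t.png

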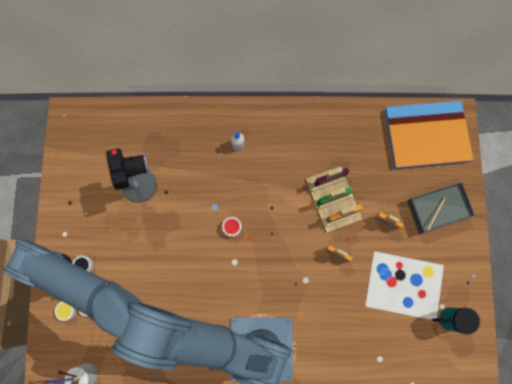

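The orange candidates in the scene view are:
- The canvas in the rack at (182,267), which is also at (345,213) in the top view.
- Small loose canvases at (155,247) and (147,308).
- A big flat picture at (210,375).

The description (120×90 mm, in a rack slot) points to the one in the rack. The camera is at (318,105) in scene and (130,165) in top, with its lens facing world -y. Next I'll get rough positions.

```bash
cat > h.py <<'E'
from plant import robot,cams,nets
import cv2,numpy as np
from scipy.spatial.transform import Rotation as R
def K(c):
    f=192/np.tan(np.radians(c["fov_y"]/2)); return np.array([[f,0,c["cx"]],[0,f,c["cy"]],[0,0,1.]])
def fixed(name):
    c=cams.calibration(name); return K(c),c["dist"],cv2.Rodrigues(c["rvec"])[0],np.array(c["tvec"])
def wrist(s):  # s: state read before picture
    c=cams.calibration("wrist"); T=np.eye(4); T[:3,:3]=R.from_euler("xyz",s["orientation"],degrees=True).as_matrix(); T[:3,3]=s["tcp_pos"]
    W=np.linalg.inv(T@c["T_tool_cam"]); return K(c),c["dist"],W[:3,:3],W[:3,3]
def ray(cam,px):
    k,d,r,t=cam; u=cv2.undistortPoints(np.float64([[px]]),k,d)[0,0]
    v=r.T@np.array([*u,1]); return -r.T@t, v/np.linalg.norm(v)
def atz(cam,px,z=0):
    o,v=ray(cam,px); return o+v*(z-o[2])/v[2]
def tri(obs):
    A=np.zeros((3,3));b=np.zeros(3)
    for cam,px in obs:
        o,v=ray(cam,px);P=np.eye(3)-np.outer(v,v);A+=P;b+=P@o
    return np.linalg.solve(A,b)
def proj(cam,P):
    k,d,r,t=cam; return cv2.projectPoints(np.float64(P).reshape(-1,1,3),cv2.Rodrigues(r)[0],t,k,d)[0][:,0]
def snap(name,fn):
    s=robot.state(); im=cams.get_image("wrist"); cv2.imwrite(fn,im); np.savez(fn+".npz",tcp_pos=s["tcp_pos"],orientation=s["orientation"]); return im
def load(fn): return wrist(np.load(fn+".npz"))
E
python3 - <<'E'
from h import *
S=fixed("scene");T=fixed("top")
print("foot",atz(S,(312,149)),atz(T,(140,187)))
print("lens",tri([(S,(315,118)),(T,(144,162))]))
for n,p,q in(("tub",(237,186),(232,227)),("bottle",(310,222),(237,143))):print(n,atz(S,p),atz(T,q,30))
print("rack top", [atz(T,p,12).round() for p in((305,178),(346,168),(361,222),(322,233))])
print("rack sc",[atz(S,p,12).round() for p in((171,290),(236,299),(242,262))])
print("tabs",tri([(S,(185,251)),(T,(345,211))]))
im=cv2.imread("pics/s.png");tp=cv2.imread("pics/t.png")
a=cv2.resize(im[225:325,125:250],None,fx=4,fy=4,interpolation=3);b=cv2.resize(tp[140:240,75:150],None,fx=4,fy=4,interpolation=3)
cv2.imwrite("pics/c1.png",np.hstack([a,b]))
E
```

```text
foot [594.81268865 458.1252038    0.        ] [581.74593368 456.99421317   0.        ]
lens [612.9116689  387.11785982 237.94928384]
tub [421.03190261 122.10086262   0.        ] [428.13970155 106.0823252   30.        ]
bottle [746.70455803 110.01808389   0.        ] [745.46754903  91.92964987  30.        ]
rack top [array([ 615., -163.,   12.]), array([ 655., -318.,   12.]), array([ 450., -366.,   12.]), array([ 409., -221.,   12.])]
rack sc [array([ 467., -366.,   12.]), array([ 668., -286.,   12.]), array([ 616., -162.,   12.])]
tabs [ 474.91286224 -279.26841721  139.41249481]
```

View pics/c1.png

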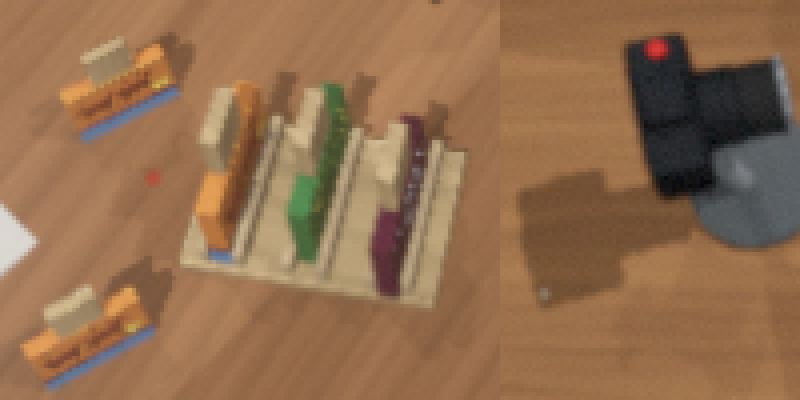

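```bash
cat >> h.py <<'E'
def lookat(C,P,down):
    z=np.subtract(P,C)/np.linalg.norm(np.subtract(P,C)); y=np.array(down,float);y-=z*(y@z);y/=np.linalg.norm(y)
    W=np.eye(4);W[:3,:3]=np.c_[np.cross(y,z),y,z];W[:3,3]=C
    T=W@np.linalg.inv(cams.calibration("wrist")["T_tool_cam"])
    return T[:3,3],R.from_matrix(T[:3,:3]).as_euler("xyz",degrees=True),T[:3,2]
E
python3 - <<'E'
from h import *
for C in([640,190,420],[600,150,450],[600,200,480],[660,150,380],[450,250,450],[480,330,520],[500,200,400],[580,100,350]):
  for dn in([0,0,-1],[0,0,1],[1,0,0],[-1,0,0]):
    p,o,z=lookat(C,[605,425,190],dn); q=robot.ik(p,o)
    if q is not None: print(C,dn,p.round(),z.round(2),np.round(q))
E
```

```text
[640, 190, 420] [0, 0, -1] [626. 282. 286.] [-0.13  0.89 -0.44] [  4.  42.  -9.  89. -61.  73.  37.]
[640, 190, 420] [0, 0, 1] [620. 325. 332.] [-0.07  0.46 -0.88] [ -55.   43.   63.   84.  -64.   87. -157.]
[640, 190, 420] [1, 0, 0] [654. 305. 306.] [-0.41  0.65 -0.64] [ -4.  49. -12.  62. -38.  90.  95.]
[640, 190, 420] [-1, 0, 0] [592. 301. 312.] [ 0.21  0.7  -0.68] [-24.  21.  15. 109. -69.  50. -59.]
[600, 150, 450] [0, 0, -1] [601. 244. 317.] [ 0.02  0.9  -0.43] [ -2.  33.   5. 101. -73.  75.  42.]
[600, 150, 450] [0, 0, 1] [603. 288. 363.] [ 0.01  0.48 -0.88] [ 23.  35. -61.  85.   7.  61. 148.]
[600, 150, 450] [1, 0, 0] [634. 265. 340.] [-0.3   0.69 -0.66] [ -4.  40.  -3.  73. -45.  86. 102.]
[600, 150, 450] [-1, 0, 0] [571. 267. 340.] [ 0.32  0.69 -0.65] [-21.  13.  13. 116. -72.  44. -55.]
[600, 200, 480] [0, 0, -1] [601. 273. 335.] [ 0.02  0.83 -0.56] [ -8.  28.   5.  99. -66.  68.  31.]
[600, 200, 480] [0, 0, 1] [603. 323. 373.] [ 0.01  0.34 -0.94] [-12.  25. -16.  81. -12.  66. 156.]
[600, 200, 480] [1, 0, 0] [634. 297. 354.] [-0.3   0.58 -0.75] [ -8.  39.  -5.  69. -36.
[... 1335 characters left out ...]
, 400] [0, 0, 1] [561. 329. 321.] [ 0.22  0.48 -0.85] [-13.  16. -13. 105. -27.  37. 148.]
[500, 200, 400] [1, 0, 0] [581. 303. 303.] [ 0.01  0.73 -0.68] [-12.  26.   3. 101. -59.  59. 115.]
[500, 200, 400] [-1, 0, 0] [522. 318. 290.] [ 0.6   0.59 -0.55] [ 25.  20. -60. 133. 179.  19.  51.]
[580, 100, 350] [0, 0, -1] [589. 229. 251.] [ 0.08  0.99 -0.14] [ 36.  55. -41. 104. -63.  58.  52.]
[580, 100, 350] [0, 0, 1] [593. 257. 308.] [ 0.06  0.71 -0.7 ] [ -36.   30.   41.  103.  -71.   73. -148.]
[580, 100, 350] [1, 0, 0] [622. 241. 280.] [-0.24  0.87 -0.43] [  9.  46. -13.  83. -53.  81. 121.]
[580, 100, 350] [-1, 0, 0] [560. 245. 279.] [ 0.37  0.83 -0.41] [-48.  43.  63. 128. 250.  93. -28.]
```

```bash
python3 - <<'E'
from h import *
s=robot.state();robot.move_linear([266,593,390],max_speed=300)
for i,(C,dn) in enumerate((([480,330,520],[1,0,0]),([600,150,450],[1,0,0]))):
    p,o,z=lookat(C,[605,425,190],dn); robot.move_ptp(p,o); robot.pause(.2)
    im=snap("wrist",f"pics/w{i}.png")
    for n in("camera_lens","camera"):print(i,n,[(np.round(d["bbox"]).tolist(),round(d["confidence"],2)) for d in nets.trace(n,"wrist")])
print(robot.state()["t"],robot.state()["joint_pos"])
a=[cv2.rotate(cv2.imread(f"pics/w{i}.png"),cv2.ROTATE_90_COUNTERCLOCKWISE) for i in(0,1)]
cv2.imwrite("pics/w01.png",np.hstack(a))
E
```

```text
0 camera_lens [([210.0, 130.0, 349.0, 263.0], 0.76)]
0 camera [([202.0, 120.0, 350.0, 264.0], 0.86)]
1 camera_lens [([232.0, 130.0, 362.0, 237.0], 0.94)]
1 camera [([149.0, 130.0, 361.0, 238.0], 0.76)]
4.375 [ -4.85525285  39.72680402  -2.32626047  73.25240324 -44.94697602
  86.33280591 101.91374846]
```

View pics/w01.png

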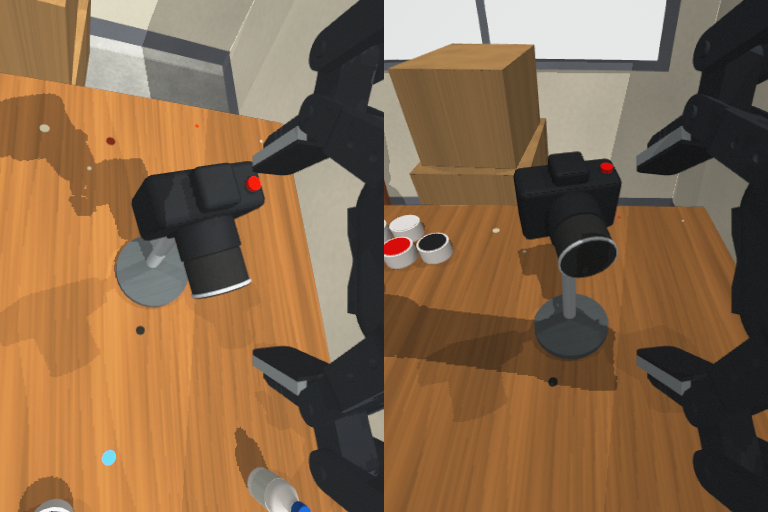

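Both wrist views show the camera clearly. In the rotated pair, view 0 has the lens front edge at about (222,289) and the foot at (152,271). View 1 has the lens ring at (588,256) and the foot at (571,325). I'll zoom in for precise rim points.

```bash
python3 - <<'E'
import cv2,numpy as np
a=cv2.imread("pics/w01.png")
A=cv2.resize(a[180:330,100:280],None,fx=4.4,fy=4.4,interpolation=2)[:590,:400*2]
A=cv2.resize(a[220:315,110:260],None,fx=4,fy=4,interpolation=2)   # 600x380
B=cv2.resize(a[225:365,527:627],None,fx=4,fy=4,interpolation=2) # 400x560
A=cv2.resize(a[225:365,110:210+50],None,fx=4,fy=4,interpolation=2)[:, :600]
im=np.hstack([A[:,:],B]); im=cv2.convertScaleAbs(im,alpha=1.5,beta=20)
im=im[:, :]; print(im.shape)
cv2.imwrite("pics/z0.png",cv2.resize(im,None,fx=.8,fy=.8,interpolation=cv2.INTER_AREA))
E
```

```text
(560, 1000, 3)
```

View pics/z0.png

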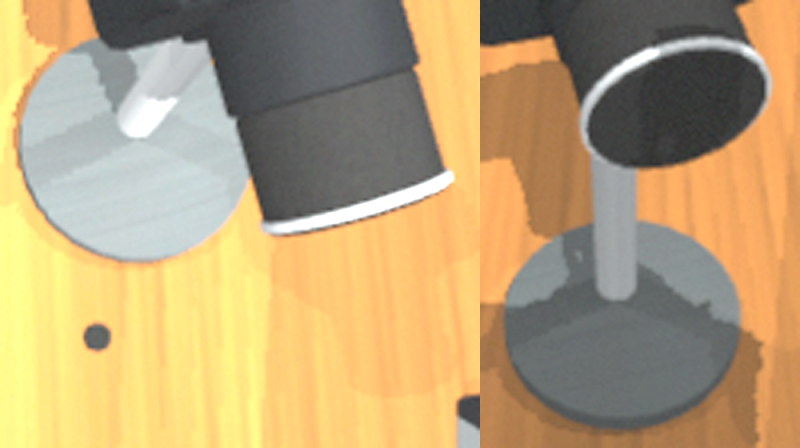

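```bash
cat > fit.py <<'E'
from h import *
from scipy.optimize import least_squares
c0=load("pics/w0.png");c1=load("pics/w1.png")
def un(pts,x0,xs): 
    p=np.array(pts,float); X=x0+(p[:,0]-xs)/3.2; Y=225+p[:,1]/3.2
    return np.c_[511-Y,X]-[-0.35+.35,0]
F0=un([(20,145),(45,215),(140,260),(215,230),(245,190),(50,60)],110,0)
F1=un([(506,310),(740,318),(655,222),(560,240),(540,390),(700,392),(622,415)],143,480)
L1=un([(582,115),(769,80),(720,38),(650,45),(670,168),(600,150),(745,130),(610,75)],143,480)
L0=un([(263,230),(453,178),(290,236),(380,213),(430,196)],110,0)
t=np.linspace(0,2*np.pi,361)
def model(q):
    fx,fy,h,yaw,tilt,r,rf=q
    A=R.from_euler("ZY",[yaw,-tilt]).as_matrix() # x axis points backward/up when looking down
    A=R.from_euler("Z",yaw).as_matrix()@R.from_euler("Y",-tilt).as_matrix()
    lens=np.array([fx,fy,250])-85*A[:,0]
    return A,lens,lens+r*(np.outer(np.cos(t),A[:,1])+np.outer(np.sin(t),A[:,2])),np.c_[fx+rf*np.cos(t),fy+rf*np.sin(t),h+0*t]
def dist(pts,poly):
    return np.linalg.norm(pts[:,None]-poly[None],axis=2).min(1)
def res(q):
    A,l,ring,foot=model(q)
    return np.r_[dist(F0,proj(c0,foot)),dist(F1,proj(c1,foot)),dist(L1,proj(c1,ring)),dist(L0,proj(c0,ring)),(q[5]-33)/1,(q[6]-65)/.5,(q[2]-10)/5]
def solve():
    best=None
    for tl in(.1,.3,.5):
        s=least_squares(res,[590,458,10,np.radians(108),tl,33,65],x_scale=[5,5,3,.05,.05,1,1],loss="soft_l1")
        if best is None or s.cost<best.cost:best=s
    return best
if __name__=="__main__":
    s=solve();A,l,_,_=model(s.x)
    print(s.cost,s.x.round(3),"yaw",np.degrees(s.x[3]),"lens",l.round(1));print(res(s.x).round(2))
    S=fixed("scene");T=fixed("top");print(proj(S,l),proj(T,l),proj(S,[s.x[0],s.x[1],0]),proj(T,[s.x[0],s.x[1],0]))
    np.savez("lens.npz",A=A,l=l)
    face=l-150*A[:,0]; tab=face+A@[-9,0,75]
    print("face",face,"tab",tab)
E
python3 fit.py
```

```text
6.812451728536646 [5.91056e+02 4.61462e+02 1.05790e+01 1.82600e+00 1.40000e-01 3.22610e+01
 6.48980e+01] yaw 104.64909260639782 lens [612.3 380.  238.1]
[ 0.27  0.72  0.63  0.26  0.37  0.71  0.77  0.22  0.28  1.63  0.32  0.18
  0.82  0.18  1.1   0.11  1.32  0.54  1.95  0.3   0.44  1.34  0.33  0.83
  0.85  0.69 -0.74 -0.2   0.12]
[[314.52359927 118.85060429]] [[146.41395659 162.57604759]] [[311.53213733 148.21070753]] [[138.9647404  184.58471994]]
face [649.90631098 236.32448699 217.21379408] tab [654.80638524 217.57867342 290.22464085]
```

```bash
python3 - <<'E'
from h import *
d=np.load("lens.npz");A=d["A"];l=d["l"]
tab=l-150*A[:,0]+A@[-9,0,75]
for s in(1,-1):
    Rt=A@np.diag([s,-s,-1]); o=R.from_matrix(Rt).as_euler("xyz",degrees=True)
    print("present",s,o.round(1),robot.ik(tab+19*Rt[:,2],o))
    yaw=14.5 if s==1 else -165.5
    print("grasp",robot.ik([467,-281,115],[180,0,yaw]),robot.ik([467,-281,300],[180,0,yaw]))
    Y=R.from_euler("z",14.5,degrees=True).as_matrix()
    for dn in(Y[:,1],-Y[:,1]):
        p,o,z=lookat(np.array([467,-281,380])-110*np.sign(dn[1])*Y[:,1],[475,-280,130],dn);print("view",dn.round(2),p.round(),z.round(2),robot.ik(p,o))
E
```

```text
present 1 [180.   -8.  104.6] [-24.41767026  33.05025164   9.36437311  79.7125174  -14.16267395
  67.9381814   93.47271709]
grasp [  4.49817678  32.51644474  28.77475869 110.49233755 -22.49223219
  42.56149315  60.80683511] [  5.94141705  17.18921866  25.44467815 100.89472538  -8.14019881
  63.72913586  48.50765443]
view [-0.25  0.97  0.  ] [ 476. -297.  246.] [ 0.01  0.1  -0.99] [ -12.17160551   35.93279203   62.77070746  101.19650131  -38.42940357
   69.9922977  -102.2604475 ]
view [ 0.25 -0.97 -0.  ] [ 467. -264.  247.] [ 0.06 -0.09 -0.99] [  0.54012707  16.56651351  26.40548058 110.15875816  -5.19086482
  49.90879517  43.25945399]
present -1 [180.    8.  -75.4] [-40.2139927   36.58544397  35.43508057  80.83786647 -29.94156213
  71.29512484 -75.08483558]
grasp [-16.37932776  47.3891404   62.32296004 111.52369923 -52.26433125
  55.50063237 -93.44512946] [ -19.8193786    26.63276668   63.11800418  102.09599977  -25.67865275
   67.32497051 -114.37635201]
view [-0.25  0.97  0.  ] [ 476. -297.  246.] [ 0.01  0.1  -0.99] [ -12.17160551   35.93279203   62.77070746  101.19650131  -38.42940357
   69.9922977  -102.2604475 ]
view [ 0.25 -0.97 -0.  ] [ 467. -264.  247.] [ 0.06 -0.09 -0.99] [  0.54012707  16.56651351  26.40548058 110.15875816  -5.19086482
  49.90879517  43.25945399]
```

```bash
python3 - <<'E'
from h import *
Y=R.from_euler("z",14.5,degrees=True).as_matrix()
p,o,z=lookat(np.array([475,-280,440])+110*Y[:,1],[490,-280,120],-Y[:,1])
robot.move_ptp(p,o); robot.pause(.2)
im=snap("wrist","pics/r0.png")
for n in("orange_canvas","orange_tab","green_canvas","plum_canvas","rack"):print(n,[(np.round(d["bbox"]).tolist(),round(d["confidence"],2)) for d in nets.trace(n,"wrist")])
print(robot.state()["t"],robot.state()["tcp_pos"])
cv2.imwrite("pics/r0z.png",cv2.resize(im,(800,600),interpolation=cv2.INTER_CUBIC))
E
```

```text
orange_canvas [([103.0, 114.0, 167.0, 183.0], 0.98), ([220.0, 138.0, 248.0, 250.0], 0.68), ([173.0, 250.0, 220.0, 319.0], 0.58)]
orange_tab [([102.0, 116.0, 167.0, 184.0], 0.94), ([220.0, 137.0, 250.0, 245.0], 0.83), ([170.0, 250.0, 216.0, 319.0], 0.56)]
green_canvas [([273.0, 128.0, 307.0, 230.0], 0.68)]
plum_canvas [([322.0, 132.0, 369.0, 235.0], 0.81)]
rack [([200.0, 118.0, 352.0, 222.0], 0.89)]
6.8 [ 474.44093551 -251.9897428   299.98469507]
```

View pics/r0z.png

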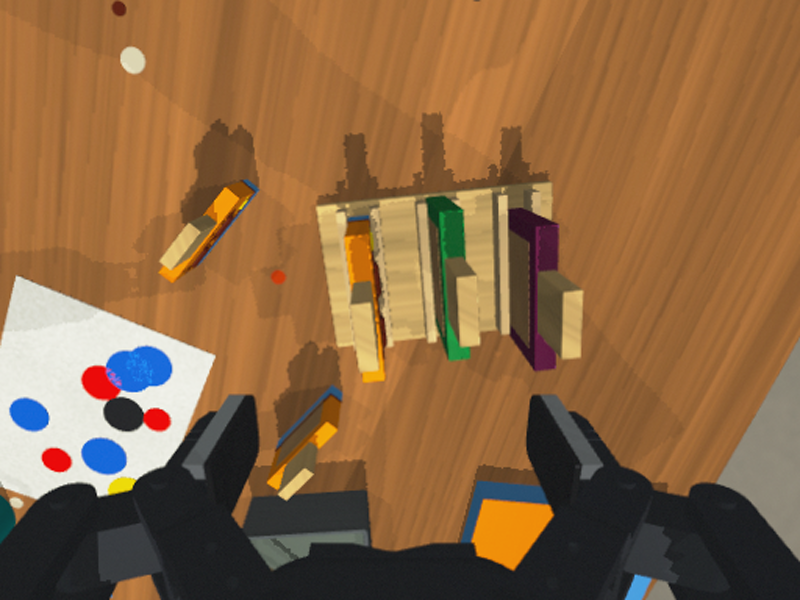

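The target canvas is in the rack's left slot at about (362,310). The small look-alikes at (205,235) and (305,445) are loose on the table. I'll take a close crop to get the corners.

```bash
python3 - <<'E'
import cv2
im=cv2.imread("pics/r0.png")[112:252,195:380]
cv2.imwrite("pics/r0c.png",cv2.resize(im,None,fx=4.2,fy=4.2,interpolation=cv2.INTER_CUBIC))
E
```

```text
(no output)
```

View pics/r0c.png

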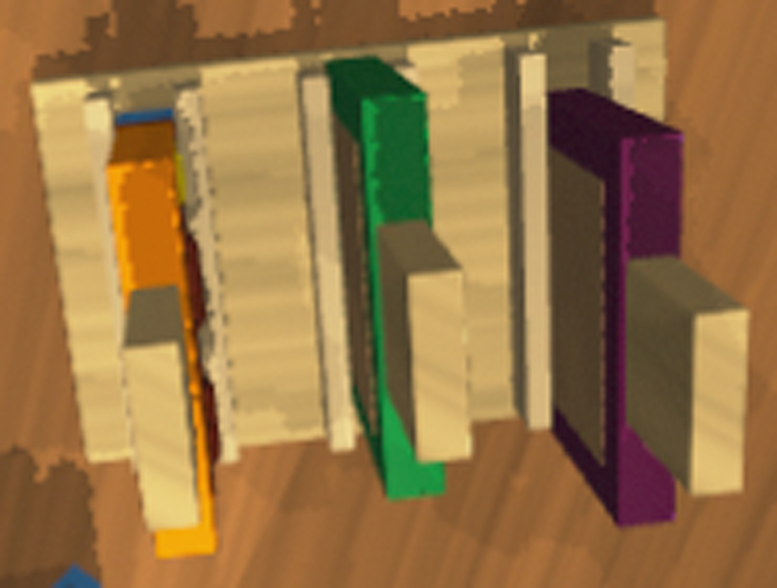

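```bash
python3 - <<'E'
from h import *
from scipy.optimize import least_squares
c=load("pics/r0.png")
def px(a): return np.array(a,float)/4.2+[195,112]-.4
tab=np.array([[-7,25],[7,25],[7,-25],[-7,-25]]);pic=np.array([[-9,60],[9,60],[9,-60],[-9,-60]])
def fit(P,loc,free):
    loc=np.array(loc,float)
    f=lambda q:(proj(c,np.c_[loc[:,:2]@np.array([[np.cos(q[2]),np.sin(q[2])],[-np.sin(q[2]),np.cos(q[2])]])+q[:2],loc[:,2]+(q[3] if free else 0)])-px(P)).ravel()
    s=least_squares(f,[480,-280,.25]+([0] if free else []),x_scale=[5,5,.05]+([3] if free else []));return s.x[:2].round(1),np.degrees(s.x[2]).round(2),s.x[3:],f(s.x).round(1)
t3=np.c_[tab,152*np.ones(4)];p3=np.c_[pic,102*np.ones(4)]
O=[(125,347),(178,341),(198,525),(150,529)];OP=[(108,165),(175,158),(216,553),(157,556)]
print("O tab",fit(O,t3,0));print("O pic",fit(OP,p3,0));print("O both",fit(O+OP,np.r_[t3,p3],1))
print("O both z fixed",fit(O+OP,np.r_[t3,p3],0))
print("G",fit([(414,275),(463,267),(471,457),(419,460)],t3,0))
print("P",fit([(694,314),(747,309),(741,488),(693,493)],t3,0))
E
```

```text
O tab (array([ 474., -293.]), np.float64(19.88), array([], dtype=float64), array([-0.6, -0.3,  0.6, -0.3,  0.9,  0.1, -0.8,  0.5]))
O pic (array([ 474.1, -293.2]), np.float64(19.59), array([], dtype=float64), array([ 0. , -0.3, -0. , -0.2,  0.1, -0. , -0.1,  0.7]))
O both (array([ 474.2, -294.2]), np.float64(19.65), array([-3.01774413]), array([-0.4, -0.1,  0.6, -0.1,  0.7, -0.1, -0.8,  0.2,  0. ,  0.1, -0.2,
        0.2,  0. , -0.5, -0. ,  0.2]))
O both z fixed (array([ 474. , -293.1]), np.float64(19.65), array([], dtype=float64), array([-0.5, -0.2,  0.7, -0.2,  0.8,  0.2, -0.9,  0.6, -0.1, -0.4, -0.1,
       -0.3,  0.1, -0.1, -0.1,  0.6]))
G (array([ 535.8, -258.9]), np.float64(19.65), array([], dtype=float64), array([-1.2, -0.7,  1.1, -0.1,  0.4,  0.2, -0.3,  0.8]))
P (array([ 607. , -251.5]), np.float64(21.04), array([], dtype=float64), array([-0.4, -0.3,  0.4, -0.8,  0.7,  0.4, -0.6,  0.8]))
```

The tab and the picture outline fit the same pose: (474.0, -293.1), yaw 19.65°, upright, full size. The green canvas sits 69.7 mm away, which matches the slot spacing. Grasping now.

```bash
python3 - <<'E'
from h import *
yaw=19.65;ex=np.array([np.cos(np.radians(yaw)),np.sin(np.radians(yaw)),0])
p=np.array([474.,-293.1,0]);o=[180,0,yaw]
robot.move_ptp(p-3*ex+[0,0,200],o)
hit=robot.move_linear(p-3*ex+[0,0,116],max_speed=100,force_limit=8)
print(hit,robot.state()["tcp_pos"],robot.state()["wrist_force"])
if not hit:
    robot.move_linear(p-.5*ex+[0,0,116],max_speed=50)
    robot.close_gripper(50); robot.pause(.2)
    s=robot.state();print(s["finger_gap"],s["wrist_force"],s["tcp_pos"],s["orientation"],s["t"])
E
```

```text
False [ 471.67973496 -294.4206831   116.67119533] [-0.41515009  0.295513    0.15697642]
13.443024275322792 [ 0.08704783 -1.1634007   1.35901725] [ 473.6111214  -293.37004308  116.07855807] [ 1.79987717e+02 -7.62326397e-03  1.96467215e+01] 9.4
```

```bash
python3 - <<'E'
from h import *
h=robot.move_linear([473.6,-293.4,305],max_speed=130,force_limit=25)
s=robot.state();print(h,s["finger_gap"],s["wrist_force"],s["wrist_torque"],s["tcp_pos"],s["t"])
d=np.load("lens.npz");A=d["A"];l=d["l"]
Rt=A@np.diag([1,-1,-1]);o=R.from_matrix(Rt).as_euler("xyz",degrees=True)
T=l-150*A[:,0]+A@[-9,0,75]+16*Rt[:,2]
print(T)
robot.move_ptp(T-80*A[:,0]+[0,0,15],o)
robot.pause(.3)
s=robot.state();print(s["tcp_pos"],s["orientation"],s["finger_gap"],s["t"])
snap("wrist","pics/h0.png");b=cams.get_image("scene");t=cams.get_image("top");cv2.imwrite("pics/h0s.png",b);cv2.imwrite("pics/h0t.png",t)
w=cv2.imread("pics/h0.png");
cv2.imwrite("pics/h0m.png",np.hstack([cv2.resize(w,(440,330)),cv2.resize(b[60:180,250:380],(358,330))]))
E
```

```text
False 13.480615892098273 [ 0.29937416 -0.68575114 -1.35084362] [-0.04667641  0.00480637  0.00824362] [ 473.18498861 -293.16974349  304.22000159] 11.0
[654.24185214 219.73836155 274.38112326]
[674.32607574 142.56587072 278.34705664] [179.99529839  -8.00825527 104.60456223] 13.673586272421897 13.05
```

View pics/h0m.png

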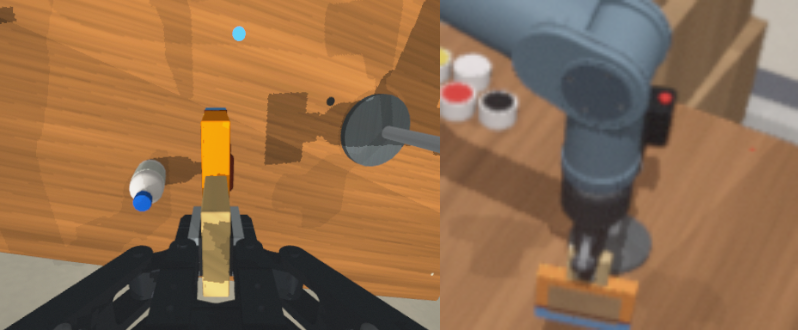

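The painting is held with its face toward the lens side. Before the final approach I'll overlay the lens model and the predicted in-hand pose on the images.

```bash
python3 - <<'E'
from h import *
import fit
s=fit.solve();A,l,ring,foot=fit.model(s.x)
def crop(fn,polys,box,f,rot):
    im=cv2.imread(fn);x0,y0,x1,y1=box
    im=cv2.resize(im[y0:y1,x0:x1],None,fx=f,fy=f,interpolation=2);im=cv2.convertScaleAbs(im,alpha=1.4,beta=15)
    for p,col in polys:
        cv2.polylines(im,[np.int32(((p-[x0,y0]+.5)*f)*16)],False,col,1,cv2.LINE_AA,4)
    return cv2.rotate(im,cv2.ROTATE_90_COUNTERCLOCKWISE) if rot else im
bar=np.array([l+33*(np.cos(a)*A[:,1]+np.sin(a)*A[:,2])+k*A[:,0] for a in np.linspace(0,6.283,60) for k in(0,)])
# w0: rot x 110-260 -> v ; rot y 225-325 -> u=511-y
a=crop("pics/w0.png",[(proj(fit.c0,ring),(0,0,255)),(proj(fit.c0,foot),(255,0,255))],(201,105,286,265),2.5,1)
b=crop("pics/w1.png",[(proj(fit.c1,ring),(0,0,255)),(proj(fit.c1,foot),(255,0,255))],(146,140,286,250),2.5,1)
c=load("pics/h0.png");z=np.load("pics/h0.png.npz");Rt=R.from_euler("xyz",z["orientation"],degrees=True).as_matrix();t=z["tcp_pos"]
Rp=Rt@np.diag([1,-1,-1]); org=t-16*Rt[:,2]-Rp@[0,0,120]
def box(x,y,z0,z1):
    q=np.array([[x,y],[-x,y],[-x,-y],[x,-y],[x,y]]);return [org+np.c_[q,0*q[:,0]+k]@Rp.T for k in(z0,z1)]
P=[(proj(c,q),col) for q,col in zip(box(9,60,0,90)[1:]+box(7,25,90,140)[1:],[(255,0,0),(0,255,0)])]
d=crop("pics/h0.png",P,(195,115,305,355),2.4,0)
H=max(x.shape[0] for x in(a,b,d));im=np.hstack([cv2.copyMakeBorder(x,0,H-x.shape[0],0,0,cv2.BORDER_CONSTANT) for x in(a,b,d)])
print(im.shape);cv2.imwrite("pics/ov.png",im[:600,:])
E
```

```text
(576, 939, 3)
```

View pics/ov.png

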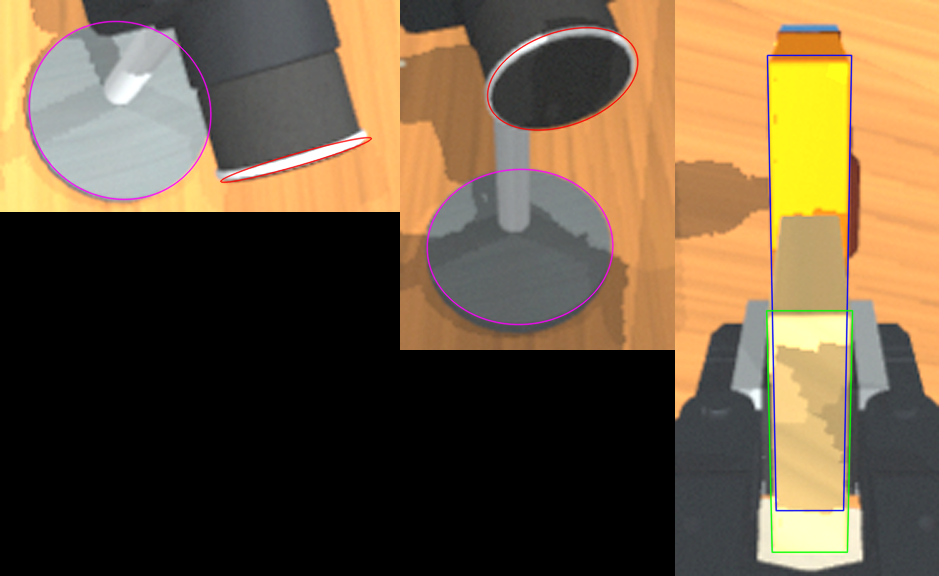

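```bash
python3 - <<'E'
from h import *
import fit
s=fit.solve()
def edges(q):
    A,l,_,_=fit.model(q);cp=-fit.c0[2].T@fit.c0[3]
    n=np.cross(A[:,0],l-cp);n/=np.linalg.norm(n);out=[]
    for sg in(1,-1):
        p=proj(fit.c0,[l+31*sg*n+6*A[:,0],l+31*sg*n+36*A[:,0]]);out.append(np.c_[p[:,1],511-p[:,0]]) # rotated coords
    return out
for dy in(-3,0,3):
    q=s.x.copy();q[3]+=np.radians(dy)
    print(dy,[(np.degrees(np.arctan2(*(e[0]-e[1]))).round(1),((e-[110,225])*3.2).round(0).tolist()) for e in edges(q)])
print("observed",np.degrees(np.arctan2(25,104)),np.degrees(np.arctan2(30,107)))
E
```

```text
-3 [(np.float64(13.3), [[251.0, 214.0], [230.0, 125.0]]), (np.float64(14.0), [[438.0, 170.0], [415.0, 80.0]])]
0 [(np.float64(16.1), [[264.0, 215.0], [238.0, 127.0]]), (np.float64(16.5), [[447.0, 163.0], [421.0, 74.0]])]
3 [(np.float64(18.9), [[276.0, 216.0], [246.0, 129.0]]), (np.float64(19.1), [[456.0, 155.0], [426.0, 68.0]])]
observed 13.516568108791322 15.66210634532605
```

```bash
python3 - <<'E'
from h import *
import fit
from scipy.optimize import least_squares
s=fit.solve()
obs=[fit.un([(238,118),(250,168),(263,222)],110,0),fit.un([(413,68),(428,121),(443,175)],110,0)]
def res(q):
    A,l,_,_=fit.model(q[:7]);cp=-fit.c0[2].T@fit.c0[3];n=np.cross(A[:,0],l-cp);n/=np.linalg.norm(n);r=[]
    for sg,o in zip((1,-1),obs):
        a,b=proj(fit.c0,[l+q[7]*sg*n+6*A[:,0],l+q[7]*sg*n+36*A[:,0]]);d=(b-a)/np.linalg.norm(b-a);r+=list((o-a)@[-d[1],d[0]])
    return np.r_[fit.res(q[:7]),r]
f=least_squares(res,np.r_[s.x,31],x_scale=[5,5,3,.05,.05,1,1,1],loss="soft_l1")
A,l,_,_=fit.model(f.x[:7]);print(f.cost,f.x.round(3),np.degrees(f.x[3:5]),l,res(f.x)[-6:].round(2))
np.savez("lens.npz",A=A,l=l)
Rt=A@np.diag([1,-1,-1]);o=R.from_matrix(Rt).as_euler("xyz",degrees=True)
T=l-150*A[:,0]+A@[-9,0,75]+16*Rt[:,2]
robot.move_ptp(T-60*A[:,0],o); robot.move_linear(T,max_speed=60); robot.pause(.5)
s=robot.state();e=T-s["tcp_pos"];print("err",e,s["orientation"]-o,s["t"])
robot.move_linear(T+e,max_speed=20);robot.pause(.5)
s=robot.state();print("err",T-s["tcp_pos"],s["orientation"],o,s["finger_gap"],s["wrist_force"],s["t"])
snap("wrist","pics/f.png")
b=cams.get_image("scene");t=cams.get_image("top");cv2.imwrite("pics/fs.png",b);cv2.imwrite("pics/ft.png",t)
w=cv2.imread("pics/f.png")
cv2.imwrite("pics/fm.png",np.hstack([cv2.resize(w,(400,300)),cv2.resize(t[115:235,70:230],(400,300),interpolation=2)]))
E
```

```text
8.178404848565235 [5.90752e+02 4.61797e+02 1.06090e+01 1.82000e+00 1.46000e-01 3.23550e+01
 6.49030e+01 2.98860e+01] [104.26777622   8.38013902] [611.47699591 380.29842145 237.61209159] [ 0.25 -0.35 -0.99 -0.19 -0.25 -0.39]
err [0.0012746  0.03862926 0.00264105] [-3.59998783e+02  5.98241946e-04 -3.63554331e-03] 15.1
err [-0.0046931  -0.0451701   0.00092687] [179.99922954  -8.3815965  104.26623436] [180.          -8.38013902 104.26777622] 13.544770876017777 [-0.62549022  0.6926051  -1.45172344] 15.85
```

View pics/fm.png

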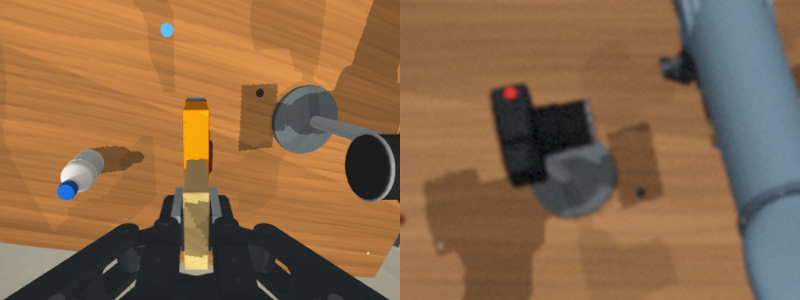

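The final-pose wrist view now shows the lens ring at about (371,167) alongside the held painting. I'll overlay the predicted ring and picture edges on it as a check.

```bash
python3 - <<'E'
from h import *
d=np.load("lens.npz");A=d["A"];l=d["l"];c=load("pics/f.png")
t=np.linspace(0,6.2832,200);f=4;x0,y0=432,160
im=cv2.imread("pics/f.png")[160:265,432:512];im=cv2.convertScaleAbs(cv2.resize(im,None,fx=f,fy=f,interpolation=2),alpha=1.5,beta=20)
raw=im.copy()
for r in(33,):
    p=proj(c,l+r*(np.outer(np.cos(t),A[:,1])+np.outer(np.sin(t),A[:,2])))
    cv2.polylines(im,[np.int32((p-[x0,y0]+.5)*f*16)],True,(0,0,255),1,cv2.LINE_AA,4)
cv2.imwrite("pics/fo.png",np.hstack([raw,im]))
for nm,e in(("yaw+2",R.from_euler("z",2,degrees=True)),):print(nm)
print(proj(c,[l,l+5*A[:,0],l+5*A[:,1],l+5*A[:,2]]))
E
```

```text
yaw+2
[[468.01017582 213.59977825]
 [474.58194902 213.57391901]
 [469.53933701 207.17278346]
 [472.71086542 216.15015965]]
```

View pics/fo.png

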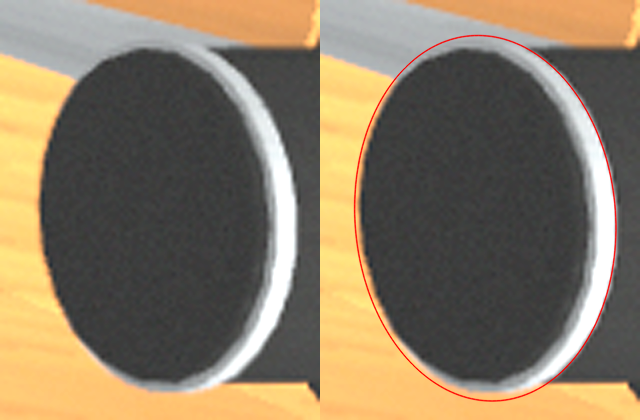

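The dark front disc is about 2.5 px left of the model. I had picked the outer edge of the white lip, which lies behind the front plane. I'll refit using the front disc edge, with this third view included.

```bash
cat > fit2.py <<'E'
from h import *
import fit
from scipy.optimize import least_squares
c2=load("pics/f.png")
L2=np.array([(40,205),(50,280),(80,345),(150,389),(215,365),(255,305),(273,225),(262,160),(225,90),(190,60),(150,47),(100,70),(62,120)])/4+[432,160]-.4
fit.L1=fit.un([(585,115),(766,88),(720,46),(650,57),(670,168),(600,150),(745,130),(612,82)],143,480)
obs=[fit.un([(238,118),(250,168),(263,222)],110,0),fit.un([(413,68),(428,121),(443,175)],110,0)]
def res(q):
    A,l,ring,_=fit.model(q[:7]);cp=-fit.c0[2].T@fit.c0[3];n=np.cross(A[:,0],l-cp);n/=np.linalg.norm(n);r=[]
    for sg,o in zip((1,-1),obs):
        a,b=proj(fit.c0,[l+q[7]*sg*n+6*A[:,0],l+q[7]*sg*n+36*A[:,0]]);d=(b-a)/np.linalg.norm(b-a);r+=list((o-a)@[-d[1],d[0]])
    R0=fit.res(q[:7]);R0[-3]=(q[5]-32)/3
    return np.r_[R0,r,fit.dist(L2,proj(c2,ring))]
E
python3 - <<'E'
from fit2 import *
for w in(0,1):
    best=None
    for tl in(.1,.15,.2,.25):
        f=least_squares(res,[590.8,461.8,10,1.82,tl,32,65,31],x_scale=[5,5,3,.05,.05,1,1,1],loss="soft_l1",diff_step=1e-5)
        if best is None or f.cost<best.cost:best=f
f=best;A,l,_,_=fit.model(f.x[:7]);print(f.cost,f.x.round(3),np.degrees(f.x[3:5]),l);print(res(f.x).round(1))
np.savez("lens2.npz",A=A,l=l)
E
```

```text
9.443215738413683 [5.91052e+02 4.62122e+02 9.96900e+00 1.82500e+00 1.67000e-01 3.09230e+01
 6.49440e+01 3.00310e+01] [104.59296492   9.57733483] [612.16891841 381.01080532 235.85781121]
[ 0.2  0.8  0.8  0.1  0.4  0.6  0.6  0.3  0.4  1.5  0.2  0.3  0.9  0.6
  0.6  0.7  0.7  0.8  1.4  0.1  0.2  1.   1.7  1.2  0.7  0.7 -0.4 -0.1
 -0.   0.2 -0.4 -1.  -0.3 -0.3 -0.3  0.4  0.4  0.5  0.6  0.5  0.7  0.4
  0.4  0.3  0.3  0.4  1.2  1.3]
```

```bash
python3 - <<'E'
from h import *
d=np.load("lens2.npz");A=d["A"];l=d["l"]
Rt=A@np.diag([1,-1,-1]);o=R.from_matrix(Rt).as_euler("xyz",degrees=True)
T=l-150*A[:,0]+A@[-9,0,75]+16*Rt[:,2]
robot.move_linear(T,o,max_speed=20);robot.pause(.6)
s=robot.state();print("err",T-s["tcp_pos"],s["orientation"],o,s["finger_gap"],s["wrist_force"],np.abs(s["qvel"]).max(),s["t"])
im=snap("wrist","pics/g.png");c=load("pics/g.png")
t=np.linspace(0,6.2832,200);org=s["tcp_pos"]-16*Rt[:,2]-A@[0,0,120]
sq=lambda x,y,z:np.array([[x,y,z],[-x,y,z],[-x,-y,z],[x,-y,z]])@A.T+org
f=2.6;x0,y0=205,110;im=cv2.convertScaleAbs(cv2.resize(im[110:335,205:512],None,fx=f,fy=f,interpolation=2),alpha=1.4,beta=15)
for P,col in((l+30.9*(np.outer(np.cos(t),A[:,1])+np.outer(np.sin(t),A[:,2])),(0,0,255)),(sq(9,60,90),(255,0,0)),(sq(7,25,140),(0,255,0))):
    cv2.polylines(im,[np.int32((proj(c,P)-[x0,y0]+.5)*f*16)],True,col,1,cv2.LINE_AA,4)
cv2.imwrite("pics/go.png",im)
E
```

```text
err [ 0.01268021 -0.00194398 -0.0042841 ] [179.99971498  -9.57665834 104.59400016] [180.          -9.57733483 104.59296492] 13.57879469037204 [-0.07792802 -0.14465454 -1.23230092] 0.10996257140133871 17.025
```

View pics/go.png

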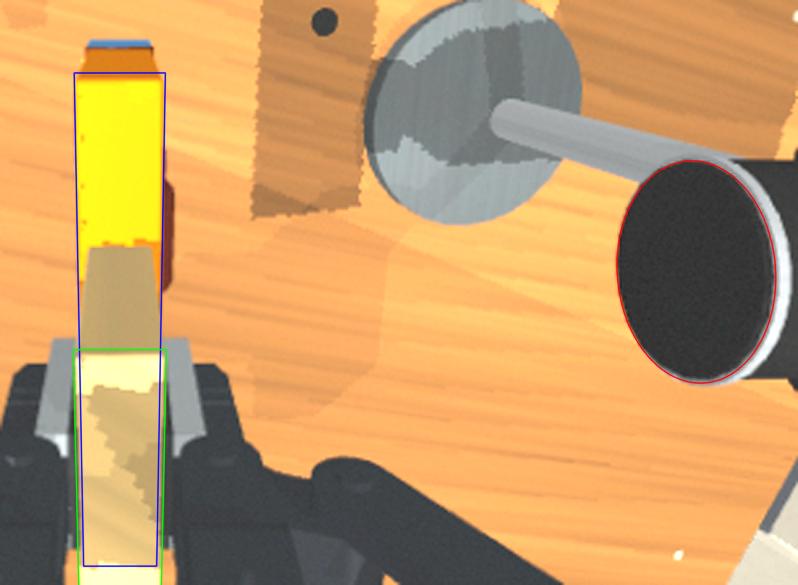

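The predicted lens disc, picture edge and tab all line up with the image, and the arm is still. Handing in.

```bash
python3 -c "
from plant import robot
print(robot.finish_job(),robot.state()['finger_gap'])"
```

```text
the job is handed in; nothing more can be done
the job is handed in; nothing more can be done
```

I lifted the 120 × 90 mm orange painting out of the rack's end slot by its tab and handed the job in with the arm holding it still in front of the lens. Judged by my fit of the camera images, the face is 150 mm from the lens, centred on the axis and leaned back 9.6° to match the camera. No verdict was reported.

- **Last checks:** The arm was within 0.02 mm and 0.01° of its target. The finger gap was 13.6 mm on the tab, the wrist force under 2 N, and the clock read 17.0 s. The predicted lens disc, picture edge and tab matched the last wrist picture to about 1 px.
- **Disagreement:** My first lens fit gave a tilt of 8.0–8.4° because it used the lip behind the front glass. Refitting on the glass disc gave 9.6° and a lens centre about 2 mm lower. I corrected the pose to that before handing in. I estimate about 1° and 2 mm of uncertainty remains.
- **Not checked:** I did not take another close look at the rack after the lift. The lift stayed below its 25 N force limit, so I saw no sign of a snag.

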